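# Scan the kit code, then hold the bayonet cap at the vent mark

### The job

Pick up the yellow hand scanner, hold it level and still for about a second with its window straight above the code label of the green-capped kit, roughly 5 to 13 cm off, then set it back on its charging pad the way it lay and let go. Then take the green bayonet cap by its grip bar, drop its lugs through the notches of the analyser's port until the flange sits flush, and turn it clockwise (seen from above) against the return spring to the green vent mark, halfway to the red lock mark, without ever going near the lock. Finish while still gripping the cap there, motionless, because it springs back if released; leave the orange cap and everything else on the bench where it stands.

Things in the scene. Friction and masses are not known exactly. Their poses are not given: they have to be found in the camera images.
- cap_green_grip (a point): Green bayonet cap, upright on its tray (alike after a half turn). This point: on its axis in the grip bar, 46 mm long (x), 14 thick (y), 34 tall; 12 mm below the bar's top, 22 mm above the flange's top. Grasp here from above across the 14 mm. The flange's underside is 27 mm below this point, the foot of the plug 47 mm. Reads None while held.
- cap_green_flange (a point): Point on the green cap's axis at its flange's underside; axes as the cap's. Flange 62 mm across, 5 thick, white lines at both bar ends. Below it a plug 39 mm across, 20 long, its last 6 mm tapered to 32 mm; on it two lugs in line with the bar (+x and -x), 7 mm wide, reaching 28 mm from the axis, from 8.5 to 14.5 mm below the flange.
- port (a point): Centre of the top face of the round grey collar (82 mm outside) on the analyser; z up. Bore 46 mm; two notches 15 mm wide, in line with +x and -x, through a ledge 7 mm thick. The cap enters with its bar along x; with its flange on this face, lugs under the ledge, it turns clockwise seen from above. It cannot turn the other way more than about 10 degrees.
- analyser: Fixed white analyser, housing 220 x 260 x 80 mm (x, y, z), axes as the port's; origin centred at its underside; the port at (-30, -50, 104) mm. Marks on collar and housing, twice, on opposite sides: entry in line with x, green (vent) 45 degrees clockwise, red (lock) 90; the bar's ends are the pointers. Guard and head rise 55 mm above the housing, 100 mm or more from the port.
- return_ring (a joint): Sprung ring in the port, rad, 0 at rest, pushed clockwise by the lugs. The cap turns about 10 degrees before they meet it, so it reads about 0.6 with the cap at the green mark, 1.4 at the red one; the lock counts as clicked from 1.1. The spring turns the cap back with 0.04 N m at first, 0.12 N m at the green mark.
- label_green (a point): Centre of the striped code label with a green border (52 x 36 mm), on the white fixed tray of the green-capped kit, 6 mm above the bench. Tray 75 x 180 x 6 mm (x by y); the label is 50 mm from its centre towards its +y end, the cap stands about 50 mm from its centre towards the other end.
- scanner_grip (a point): Yellow hand scanner with black foot band, a 110 x 34 x 39 mm block (x along its length, y across, z up). This point is at its middle, 21 mm above its underside. Grasp it from above across its 34 mm width. It lies flat on its charging pad, lengthwise along the pad. Reads None while held.
- scanner_window (a point): Centre of the scanner's red window, on its underside, 37 mm from its middle towards its front end (+x, the end with the red bumper) and 21 mm below scanner_grip. It looks straight down the scanner's -z.
- pad: Fixed black charging pad, 135 x 70 x 8 mm with two blue lines along its long (x) edges. Origin at the centre of its underside; its flat top is 8 mm higher. The scanner lies on it, within 1 cm of centred, both x axes within 6 degrees of each other.
- cap_orange_grip (a point): Orange cap of the other kit, of the same shape as the green one, to be left alone; the same point on it.
- amber_bottle: Amber glass bottle, 64 mm across, 150 mm tall, bystander. Origin at the centre of its underside.
- white_jar: White jar with blue cap, 70 mm across, 80 mm tall, bystander. Origin at the centre of its underside.
- beaker: Glass beaker, 70 mm across, 90 mm tall, bystander. Origin at the centre of its underside.
- screw_can: Aluminium can, 60 mm across, 100 mm tall, bystander. Origin at the centre of its underside.
- tip_box: Blue box, 85 x 120 x 60 mm, bystander. Origin at the centre of its underside.
- driver: Screwdriver lying on the bench, bystander.
There are look-alikes about, which are no part of the job. There is more than one size of the pad; the one meant has the size given above. What is shaped like the part that bears label_green but pink is not meant.

How it is judged (in metres and radians):
On the way, in this order (a step that is already met when the one before it is completed fails the run):
1. the held scanner is kept level and still above the green kit's label: the label's centre within 18 mm of the line straight down from the window, 45 to 135 mm below it, for 0.5 s (x of label_green in the frame of scanner_window between -0.018 and 0.018 m and y of label_green in the frame of scanner_window between -0.018 and 0.018 m and z of label_green in the frame of scanner_window between -0.135 and -0.045 m and angle between scanner_grip's own z axis and vertical below 0.25 rad and linear speed of scanner below 0.03 m/s and contact force between scanner and the fingers above 0.5 N), for 0.5 s.
2. the scanner lies back on its charging pad, lengthwise, released (x of scanner_grip in the frame of pad between -0.03 and 0.03 m and y of scanner_grip in the frame of pad between -0.02 and 0.02 m and z of scanner_grip in the frame of pad below 0.034 m and angle between scanner_grip's own z axis and vertical below 0.12 rad and angle between the x axis of scanner_grip and the x axis of pad, either way round below 0.35 rad and contact force between scanner and the fingers below 0.1 N and linear speed of scanner below 0.03 m/s), for 0.2 s.
3. the green cap is in the port, flange flush on the collar (horizontal distance between cap_green_flange and port below 0.005 m and z of cap_green_flange in the frame of port between -0.003 and 0.0025 m and angle between cap_green_grip's own z axis and vertical below 0.07 rad), for 0.1 s.
At the end, for the whole second after the job is handed in: Green cap in the port: 5 mm of its axis, flange within 2.5 mm of flush, upright within 4 degrees, turned clockwise 35 to 55 degrees against the spring, still, gripped. Scanner released on its pad, within 30 mm lengthwise, 20 mm sideways, 20 degrees (all of step 2 and all of step 3 and angle between the x axis of cap_green_grip and the x axis of port, either way round between 0.61 and 0.96 rad and value of joint return_ring between 0.3 and 0.95 rad and contact force between cap_green and the fingers above 1.5 N and angular speed of cap_green below 0.15 rad/s); the arm keeps its last pose, push and grip.
It fails at once if the lock clicks: the ring is driven past 1.1 rad, the cap past about 73 degrees (value of joint return_ring above 1.1 rad).
It fails at once if the orange cap is displaced (distance of cap_orange_grip from where it was at the start of the episode above 0.015 m).
It fails at once if a bystander is displaced or knocked over (distance of any of amber_bottle, white_jar, beaker, screw_can, tip_box, driver from where it was at the start of the episode above 0.02 m or angle between any of amber_bottle, white_jar, beaker, screw_can, tip_box, driver's own z axis and vertical above 0.5 rad).
It also fails if it takes over 72 s, if anything falls off the work surface, if the arm or the gripper's body presses on something with over 40 N, if the wrist force passes 120 N, or if a joint passes its speed limit or range.

### The arm

A 7-joint arm with a two-finger parallel gripper is mounted at the origin on the work surface. World frame = base frame: x ahead of the robot, y to its left, z up, the work surface at z = 0. Lengths are in mm, angles in degrees, forces in N, time in s.
With the tool pointing down it reaches from about 425 to 950 mm from the base axis. Payload 4.7 kg.
Tool frame: the origin (TCP) lies where the fingers leave the gripper's body, on its centre line; the fingertips stand 73 mm ahead of it and the grasp point (between the pads) lies 54 mm ahead of it (r.grip_point_offset is the distance from the TCP to the grasp point, in mm); z points along the fingers, y is the line along which they close (so a half turn about z gives the same grasp; the last joint's range is limited). The gripper opens to 85 mm and grips with 20 to 120 N. Pads are 22 mm wide; open, the fingers measure 114 mm over their backs; the gripper's body (76 mm by 85 mm) begins 54 mm behind the grasp point. The pads swing forward as they close: fully open they stand 13 mm farther back than shut.
Start: joints at [67.271, 26.849, -2.785, 87.806, 1.381, 65.374, -4.715], TCP at [242.747, -629.853, 303.935] pointing down, gripper open.
Joint ranges: [-148.3, 148.3], [-19.14, 114.17], [-79.39, 73.82], [5.75, 140.21], [-59.74, 239.74], [12.07, 113.84], [-152.46, 152.46]. Speed limits (degrees/s): [147.25, 147.25, 180, 180, 180, 180, 180].

### API

Orientations are given as a 3x3 rotation matrix whose columns are the frame's x, y, z axes.
In Python, from cell import sensors, capture, camera_model, workorder, r gives the robot as it stands.
- The arm moves only by the shell command python3 -m jog 'ROWS' [FORCE]. ROWS is JSON, a list of rows, each a list of 3 entries, a list of its own where there are three numbers: the turn, a rotation vector about the tool's x, y, z each as a share of 45 degrees, from -1 to 1, then the shift along the tool's x, y, z each as a share of 0.6 m, from -1 to 1, then the finger opening in mm, from 0 to 85.4. A call has 1 to 20 rows; each row shifts and turns the commanded pose from where the row before left it, along the tool's axes as they then stand; what a row does not reach is not made up. A row lasts 1/8 s, in which the tool goes at most 62.5 mm and 10.7 degrees, less where a joint would pass 70% of its speed; a pose out of reach is approached as far as the arm can. A call with a number of a shift or a turn outside -1 to 1 is refused whole. A call with a gripper value outside its range is refused whole. The fingers move at their own pace and stop on an object; FORCE is the grip in N (left out, the last holds). Time passes only in rows, so rows that do not move let the fingers close. It gives the time, the measured TCP pose, the force, the opening and the grip force at its end, in the units of the state.
- sensors.state(): the state, without advancing time (a new reading comes with each control period).
- capture(name): name is "scene" or "top" or "wrist"; returns (picture, depth): 384x512x3 uint8, red, green, blue; 384x512 float32, mm along the optical axis (not along the pixel's ray), 0 where there is no reading.
- camera_model(name): a dict with "camera_matrix" (3x3 intrinsics, pixels), "eye" and "attitude" of the camera in the world. Camera axes: x right, y up, looking along -z (the intrinsics and any distortion apply to the point x, -y, -z); pixel columns grow to the right and rows downward; lengths in mm; the calibration is good to about 2 mm. The wrist camera is an equidistant fisheye: a pixel r from the principal point sees the ray r / f radians off the axis. A picture is of the moment at which its call begins: read the wrist's pose just before it. camera_model takes no time and is no camera call; for the wrist camera it gives the pose at the moment of the call.
- workorder.sign_off(): hands the job in; it is judged then, once.
The state is a dict: "t": time; "joint_positions": joint angles; "qd": joint speeds; "effort": joint torques, N m; "tcp_pos": TCP position; "eef_rot": TCP orientation; "ft_force": force on the tool from outside, world axes, zero at the start; "torque": the same for the moment, N m; "grip_width": finger opening in mm; "grasp_force": force on a finger pad.
Only numpy, scipy, OpenCV 4.12 (cv2) and the standard library are available. Lean on these libraries where they do the work, as an engineer would, in place of code of your own. Each camera call takes 0.05 s, during which the arm holds its last target. There are 200 camera calls.

## Working session

There is one attempt and no reset: what is moved stays moved. The work goes in short steps, Python scripts to look and compute and a shell command to move; the robot and the scene stay as the last step left them, time stands still between calls to the robot, and variables do not carry over. Pictures are saved under pics/ and viewed, at most 10 in all, crops included, and the job is handed in when it is done.

```bash
ls; mkdir -p pics
cat > h.py <<'E'
import numpy as np, cv2
from cell import sensors, capture, camera_model, workorder, r
def px2ray(m,u,v,fish=False):
    K=np.array(m["camera_matrix"]);x=(u-K[0,2])/K[0,0];y=(v-K[1,2])/K[1,1]
    if fish:
        t=np.hypot(x,y);s=np.sin(t)/t if t>1e-9 else 1.;d=np.array([x*s,-y*s,-np.cos(t)])
    else: d=np.array([x,-y,-1.])
    return np.array(m["eye"]),np.array(m["attitude"])@d
def onplane(m,u,v,z,fish=False):
    e,d=px2ray(m,u,v,fish);return e+d*(z-e[2])/d[2]
E
python3 - <<'E'
from h import *
s=sensors.state();print({k:np.round(v,3).tolist() for k,v in s.items()})
for n in("scene","top","wrist"):
    m=camera_model(n);print(n,m)
    p,d=capture(n);cv2.imwrite(f"pics/{n}0.png",p[:,:,::-1]);np.save(f"{n}0.npy",d)
E
```

```text
pics
{'t': 0.0, 'joint_positions': [67.271, 26.898, -2.783, 87.874, 1.381, 65.373, -4.714], 'qd': [-0.036, -0.04, 0.023, 0.027, -0.064, -0.128, 0.031], 'effort': [0.0, -51.031, -0.046, -23.771, 0.011, 0.008, 0.0], 'tcp_pos': [242.559, -629.451, 302.855], 'eef_rot': [[0.933, 0.36, -0.001], [0.36, -0.933, 0.002], [-0.0, -0.002, -1.0]], 'ft_force': [-0.964, -0.813, -0.014], 'torque': [0.016, 0.047, 0.011], 'grasp_force': 0.0, 'grip_width': 85.321}
scene {'camera_matrix': array([[420.44467717,   0.        , 260.20796306],
       [  0.        , 420.44467717, 193.40956829],
       [  0.        ,   0.        ,   1.        ]]), 'eye': array([1077.53542934,  258.03575369, 1116.89578648]), 'attitude': array([[-0.51165965, -0.73301026,  0.4482191 ],
       [ 0.85918153, -0.43857409,  0.26355239],
       [ 0.00339068,  0.5199507 ,  0.85418954]])}
top {'camera_matrix': array([[469.56267357,   0.        , 255.7550054 ],
       [  0.        , 469.56267357, 188.75444608],
       [  0.        ,   0.        ,   1.        ]]), 'eye': array([ 276.23908853,  -56.13314659, 1391.22172646]), 'attitude': array([[ 0.00559622,  0.97780809, -0.20942785],
       [-0.99997409,  0.00452354, -0.00560059],
       [-0.00452895,  0.20945376,  0.97780806]])}
wrist {'camera_matrix': array([[297.31863964,   0.        , 252.8506561 ],
       [  0.        , 297.31863964, 196.34085323],
       [  0.        ,   0.        ,   1.        ]]), 'eye': array([ 318.68478616, -599.96894661,  371.6408593 ]), 'attitude': array([[ 0.35983114,  0.88480065,  0.29605633],
       [-0.93301411,  0.34208313,  0.11164145],
       [-0.00249544, -0.3163968 ,  0.94862365]])}
```

View pics/scene0.png

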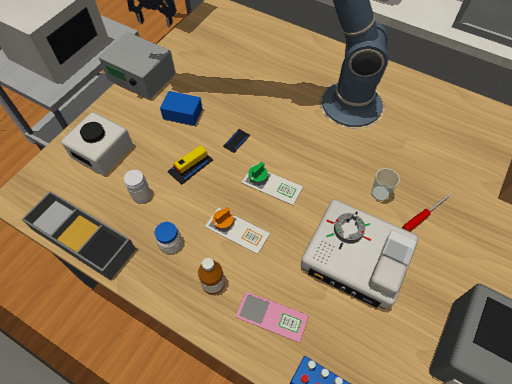

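View pics/top0.png

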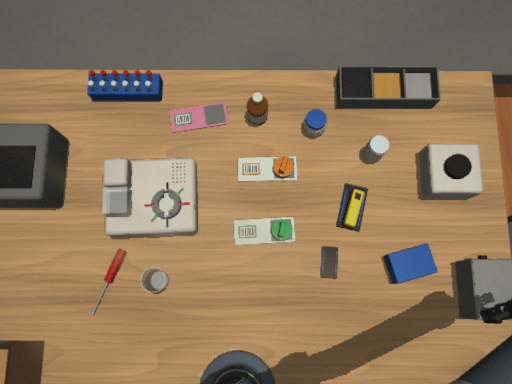

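The scene and top views show the following (top-view pixels):
- Yellow scanner at (353,207) on the larger black pad. The small decoy pad is at (329,262).
- Green kit: label at (247,231), cap at (281,230).
- Orange kit just above the green one.
- Analyser port at (166,204).

Next I'll turn these into positions.

```bash
cat > m.py <<'E'
from h import *
p=cv2.imread("pics/top0.png");d=np.load("top0.npy");m=camera_model("top");hsv=cv2.cvtColor(p,cv2.COLOR_BGR2HSV)
def pts(mask,z):
    v,u=np.nonzero(mask);return np.array([onplane(m,a,b,z) for a,b in zip(u,v)])
def dpts(mask):
    v,u=np.nonzero(mask&(d>0));o=[]
    for a,b in zip(u,v):
        e,dr=px2ray(m,a,b);o.append(e+dr*d[b,a])
    return np.array(o)
def win(u0,u1,v0,v1):
    w=np.zeros(p.shape[:2],bool);w[v0:v1,u0:u1]=1;return w
def rect(P):
    c,s,a=cv2.minAreaRect(P[:,:2].astype(np.float32));return np.round(c,1),np.round(s,1),round(a,1)
H,S,V=[hsv[:,:,i].astype(int) for i in range(3)]
yel=(H>20)&(H<35)&(S>150)&(V>120)&win(335,372,180,235)
print("scanner",yel.sum(),rect(pts(yel,47)),"z",np.percentile(dpts(yel)[:,2],[10,50,90]))
blk=(V<75)&win(335,372,180,235)
print("pad(dark+yel)",rect(pts(blk|yel,8)))
red=((H<8)|(H>172))&(S>120)&win(335,372,180,235)
print("red",pts(red,40).mean(0) if red.any() else None)
g=(H>45)&(H<85)&(S>100)
cap=g&win(262,300,212,248);print("cap",cap.sum(),dpts(cap).mean(0),np.percentile(dpts(cap)[:,2],[5,50,95]))
D=dpts(cap);top=D[D[:,2]>55];print("bar",len(top),rect(top) if len(top)>3 else None)
lab=g&win(230,262,220,245)
lab=(H>40)&(H<90)&(S>40)&win(232,260,222,243);print("label",lab.sum(),rect(pts(lab,6)))
tr=(S<40)&(V>170)&win(225,300,205,255);print("tray",rect(pts(tr|cap|lab,6)))
col=(V<140)&(S<60)&win(148,186,186,223);P=dpts(col);print("collar",rect(pts(col,104)),np.percentile(P[:,2],[10,50,90]))
hs=(S<50)&(V>150)&win(100,200,150,240);print("housing",rect(pts(hs,80)))
for n,(u,v) in dict(can=(377,146),jar=(315,120),bottle=(257,100),orange=(284,166),head=(116,172)).items():
    e,dr=px2ray(m,u,v);print(n,(e+dr*d[v,u]).round())
x=cv2.resize(p[180:250,140:380],None,fx=3.3,fy=3.3,interpolation=cv2.INTER_CUBIC);cv2.imwrite("pics/crop.png",x)
E
python3 m.py
```

```text
scanner 384 (array([ 511.1, -334.2]), array([ 33.1, 108.7]), 72.8) z [41.40749136 45.98509599 50.00761187]
pad(dark+yel) (array([ 517.9, -334.7]), array([ 68.1, 132.3]), 76.6)
red [ 569.24415717 -335.85917625   40.        ]
cap 307 [ 447.51770441 -123.77171144   39.64142808] [26.70485887 32.21211751 66.83553747]
bar 79 (array([ 448.4, -123.7]), array([13.9, 44.4]), 82.0)
label 83 (array([444.2, -22.8]), array([37.1, 53.3]), 4.1)
tray (array([447.2, -72.5]), array([ 73. , 177.7]), 3.7)
collar (array([508.3, 201.9]), array([83.2, 81.7]), 46.6) [ 81.70178996 102.5640325  106.39041629]
housing (array([540.2, 259. ]), array([219.1, 263.2]), 1.9)
can [ 680. -396.   98.]
jar [ 764. -222.   83.]
bottle [796. -51. 154.]
orange [ 627. -130.   69.]
head [591. 338. 133.]
```

View pics/crop.png

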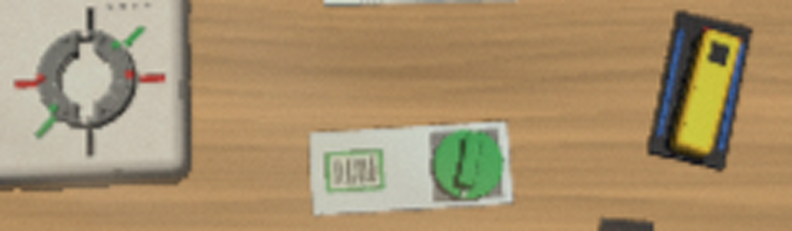

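The crop shows the scanner lying tilted about 17° on its pad and the green cap's bar at about -8°. The port's notches (black entry marks) lie along world x. I'll move above the scanner and look from near.

```bash
python3 -m jog '[[[0,0,0],[0.085,-0.0426,0],85],[[0,0,0],[0.085,-0.0426,0],85],[[0,0,0],[0.085,-0.0426,0],85],[[0,0,0],[0.085,-0.0426,0],85],[[0,0,0],[0.085,-0.0426,0],85],[[0,0,0],[0.085,-0.0426,0],85],[[0,0,0],[0.085,-0.0426,0],85],[[0,0,0.213],[0,0,0.03],85],[[0,0,0.213],[0,0,0.03],85],[[0,0,0.213],[0,0,0.03],85],[[0,0,0.213],[0,0,0.03],85],[[0,0,0],[0,0,0],85],[[0,0,0],[0,0,0],85]]' 40
cat > w.py <<'E'
from h import *
import sys
n=sys.argv[1]
m=camera_model("wrist");s=sensors.state();p,d=capture("wrist");cv2.imwrite(f"pics/{n}.png",p[:,:,::-1]);np.savez(f"{n}.npz",d=d,K=m["camera_matrix"],eye=m["eye"],att=m["attitude"])
R=s["eef_rot"];print("tcp",np.round(s["tcp_pos"],1),"yawx",np.degrees(np.arctan2(R[1][0],R[0][0])).round(2),"z",np.round(R,3)[:,2],"t",s["t"])
E
python3 w.py w1
```

```text
t: 1.78
tcp_pos: [511.9, -334.6, 232.5]
eef_rot: [[0.956, -0.294, 0.001], [-0.294, -0.956, -0.0], [0.001, 0.0, -1.0]]
ft_force: [-0.1, -0.2, -0.1]
grip_width: 85.2
grasp_force: 0.0
tcp [ 511.9 -334.6  232.5] yawx -17.13 z [ 0.001 -0.    -1.   ] t 1.775
```

View pics/w1.png

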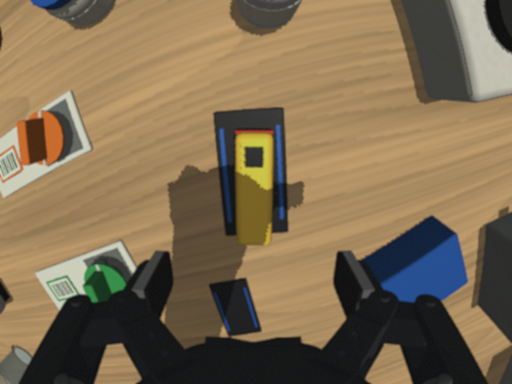

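The wrist view shows the red bumper at the upper end (253,131), so the front points away from the base along tool +x. The scanner lies between (235,131) and (272,244). Next I measure it from this view.

```bash
cat >> h.py <<'E'
def load(n):
    f=np.load(n+".npz");return dict(camera_matrix=f["K"],eye=f["eye"],attitude=f["att"]),cv2.imread(f"pics/{n}.png"),f["d"]
def P(m,mask,z):
    v,u=np.nonzero(mask);return np.array([onplane(m,a,b,z,True) for a,b in zip(u,v)])
def rect(P):
    c,s,a=cv2.minAreaRect(P[:,:2].astype(np.float32));a=a if s[0]>s[1] else a+90
    return "c",np.round(c,1),"s",np.round(s,1),"long axis",round((a+90)%180-90,1)
def win(p,u0,u1,v0,v1):
    w=np.zeros(p.shape[:2],bool);w[v0:v1,u0:u1]=1;return w
def hsv(p):
    h=cv2.cvtColor(p,cv2.COLOR_BGR2HSV).astype(int);return h[:,:,0],h[:,:,1],h[:,:,2]
E
python3 - <<'E'
from h import *
m,p,d=load("w1");H,S,V=hsv(p);W=win(p,205,300,100,250)
y=(H>20)&(H<35)&(S>170)&(V>60)&W
# top face only: z via depth-independent assumption
print("scanner",rect(P(m,y,47)))
b=(H>105)&(H<125)&(S>100)&W
for s in(0,1):
    bb=b&win(p,205+s*50,255+s*50,100,250);print("blue",bb.sum(),rect(P(m,bb,8)))
k=(V<70)&(S<120)&W&win(p,212,290,105,240);print("pad",rect(P(m,k|y|b,8)))
E
```

```text
scanner ('c', array([ 513.3, -335.3]), 's', array([ 32.8, 104.2]), 'long axis', -17.1)
blue 574 ('c', array([ 524.8, -308.3]), 's', array([  6.6, 100.5]), 'long axis', -13.3)
blue 549 ('c', array([ 511.8, -362.9]), 's', array([  6.4, 100.9]), 'long axis', -13.4)
pad ('c', array([ 512.6, -334.3]), 's', array([ 69.4, 144.6]), 'long axis', -13.4)
```

```bash
python3 -m jog '[[[0,0,0],[0,0,0.0667],85],[[0,0,0],[0,0,0.0667],85],[[0,0,0],[0,0,0.0667],85],[[0,0,0],[0,0,0.044],85],[[0,0,0],[0,0,0],85],[[0,0,0],[0,0,0],20],[[0,0,0],[0,0,0],20],[[0,0,0],[0,0,0],20],[[0,0,0],[0,0,0],20],[[0,0,0],[0,0,0],20],[[0,0,0],[0,0,0],20]]' 50
```

```text
t: 3.2
tcp_pos: [512.3, -335.0, 86.9]
eef_rot: [[0.955, -0.297, 0.002], [-0.297, -0.955, -0.001], [0.002, 0.001, -1.0]]
ft_force: [0.2, 0.3, 7.0]
grip_width: 33.9
grasp_force: 51.4
```

```bash
python3 -m jog '[[[0,0,0],[0,0,-0.05],20],[[0,0,0],[0,0,-0.05],20],[[0,0,0],[0,0,-0.05],20],[[0,0,0],[-0.0281,-0.0522,0],20],[[0,0,0],[-0.0281,-0.0522,0],20],[[0,0,0],[-0.0281,-0.0522,0],20],[[0,0,0],[-0.0281,-0.0522,0],20],[[0,0,0],[-0.0281,-0.0522,0],20],[[0,0,0],[-0.0281,-0.0522,0],20],[[0,0,0],[-0.0281,-0.0522,0],20],[[0,0,0],[-0.0281,-0.0522,0],20],[[0,0,0],[-0.0281,-0.0522,0],20],[[0,0,0],[-0.0281,-0.0522,0],20]]' && python3 -m jog '[[[0,0,0.203],[0,0,0],20],[[0,0,0.203],[0,0,0],20],[[0,0,0.203],[0,0,0],20],[[0,0,0.203],[0,0,0],20],[[0,0,0.203],[0,0,0],20],[[0,0,0.203],[0,0,0],20],[[0,0,0.203],[0,0,0],20],[[0,0,0.203],[0,0,0],20],[[0,0,0],[0,0,0],20],[[0,0,0],[0,0,0],20]]'; python3 w.py w2
```

```text
t: 4.82
tcp_pos: [442.9, 15.6, 175.6]
eef_rot: [[0.955, -0.297, 0.0], [-0.297, -0.955, -0.0], [0.0, 0.0, -1.0]]
ft_force: [0.9, 0.4, -2.2]
grip_width: 33.8
grasp_force: 50.6
t: 6.08
tcp_pos: [442.5, 14.7, 173.1]
eef_rot: [[0.061, -0.998, -0.008], [-0.998, -0.061, 0.0], [-0.001, 0.008, -1.0]]
ft_force: [0.3, 0.4, -1.6]
grip_width: 33.4
grasp_force: 50.5
tcp [442.5  14.7 173.1] yawx -86.47 z [-0.008  0.    -1.   ] t 6.075
```

View pics/w2.png

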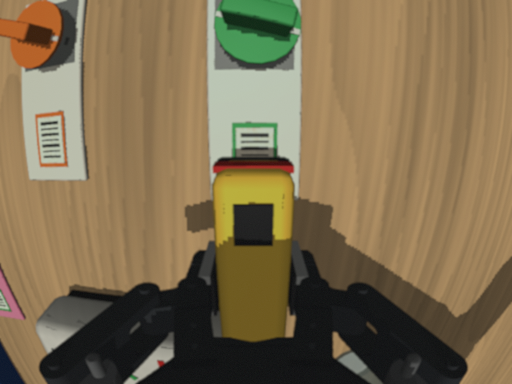

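The held scanner covers the label's near half. The label's visible edge at (255,125) is centred on the scanner's axis. By calculation the window is within 2 mm of the label, so I hold for a second. I also measure the green cap from this view.

```bash
python3 -m jog '[[[0,0,0],[0,0,0],20],[[0,0,0],[0,0,0],20],[[0,0,0],[0,0,0],20],[[0,0,0],[0,0,0],20],[[0,0,0],[0,0,0],20],[[0,0,0],[0,0,0],20],[[0,0,0],[0,0,0],20],[[0,0,0],[0,0,0],20],[[0,0,0],[0,0,0],20],[[0,0,0],[0,0,0],20]]'
python3 - <<'E'
from h import *
m,p,d=load("w2");H,S,V=hsv(p)
l=(H>45)&(H<85)&(S>100)&win(p,225,290,115,160)
q=P(m,l,6);print("label x range,y min",q[:,0].min(),q[:,0].max(),q[:,1].min(), "expected c.y", q[:,1].min()+26)
print(np.round(sensors.state()["joint_positions"],1))
E
```

```text
t: 7.38
tcp_pos: [442.8, 14.0, 173.4]
eef_rot: [[0.058, -0.998, -0.007], [-0.998, -0.058, -0.0], [0.0, 0.007, -1.0]]
ft_force: [-0.4, -0.3, -1.8]
grip_width: 33.4
grasp_force: 50.5
label x range,y min 425.5327657568926 460.80639888002617 -48.56167336770159 expected c.y -22.561673367701587
[ -52.9   24.2   57.4  127.7  -30.2   43.3 -151.5]
```

```bash
python3 -m jog '[[[0,0,-0.199],[0,0,0],20],[[0,0,-0.199],[0,0,0],20],[[0,0,-0.199],[0,0,0],20],[[0,0,-0.199],[0,0,0],20],[[0,0,-0.199],[0,0,0],20],[[0,0,-0.199],[0,0,0],20],[[0,0,-0.199],[0,0,0],20],[[0,0,-0.199],[0,0,0],20],[[0,0,0],[0,0,0],20],[[0,0,0],[0,0,0],20]]'
cat > to.py <<'E'
from h import *
import sys
from scipy.spatial.transform import Rotation as Ro
# usage: x y z yaw(of tool x) -> total shift share (tool axes) and rotvec share (tool axes)
x,y,z,yaw=map(float,sys.argv[1:5]);s=sensors.state();R=np.array(s["eef_rot"])
t=np.radians(yaw);T=np.array([[np.cos(t),np.sin(t),0],[np.sin(t),-np.cos(t),0],[0,0,-1]])
print("shift",np.round(R.T@(np.array([x,y,z])-s["tcp_pos"])/600,4),"turn",np.round(Ro.from_matrix(R.T@T).as_rotvec(degrees=True)/45,4))
print("tcp",np.round(s["tcp_pos"],1),"j",np.round(s["joint_positions"],0),"f",np.round(s["ft_force"],1),"tau",np.round(s["torque"],2),"t",s["t"])
E
python3 to.py 514 -335 173 -15
```

```text
t: 8.62
tcp_pos: [442.8, 14.0, 173.4]
eef_rot: [[0.965, -0.262, -0.007], [-0.262, -0.965, -0.001], [-0.007, 0.002, -1.0]]
ft_force: [-0.0, 0.8, -2.0]
grip_width: 33.3
grasp_force: 50.5
shift [2.669e-01 5.302e-01 1.000e-04] turn [ 0.003   0.0085 -0.0041]
tcp [442.8  14.  173.4] j [-39.  18.  38. 127. -17.  40. -94.] f [-0.   0.8 -2. ] tau [-0.01  0.01  0.07] t 8.625
```

```bash
python3 -m jog '[[[0.003,0.0085,-0.004],[0.0267,0.053,0],20],[[0,0,0],[0.0267,0.053,0],20],[[0,0,0],[0.0267,0.053,0],20],[[0,0,0],[0.0267,0.053,0],20],[[0,0,0],[0.0267,0.053,0],20],[[0,0,0],[0.0267,0.053,0],20],[[0,0,0],[0.0267,0.053,0],20],[[0,0,0],[0.0267,0.053,0],20],[[0,0,0],[0.0267,0.053,0],20],[[0,0,0],[0.0267,0.053,0],20],[[0,0,0],[0,0,0],20],[[0,0,0],[0,0,0],20]]'; python3 to.py 514 -335 87.5 -15
```

```text
t: 10.12
tcp_pos: [515.8, -333.5, 172.8]
eef_rot: [[0.966, -0.257, -0.001], [-0.257, -0.966, 0.001], [-0.001, -0.001, -1.0]]
ft_force: [0.5, 0.5, -0.9]
grip_width: 33.3
grasp_force: 50.5
shift [-0.002   0.0033  0.1421] turn [-0.0013  0.0018  0.0024]
tcp [ 515.8 -333.5  172.8] j [  4.  33.  35. 105. -24.  50. -54.] f [ 0.5  0.5 -0.9] tau [0.07 0.02 0.01] t 10.125
```

```bash
python3 -m jog '[[[0,0.0018,0],[-0.002,0.0033,0.035],20],[[0,0,0],[0,0,0.035],20],[[0,0,0],[0,0,0.035],20],[[0,0,0],[0,0,0.02],20],[[0,0,0],[0,0,0.01],20],[[0,0,0],[0,0,0.007],20],[[0,0,0],[0,0,0],20],[[0,0,0],[0,0,0],20]]'; python3 to.py 514 -335 87.5 -15
```

```text
t: 11.12
tcp_pos: [514.6, -336.3, 88.7]
eef_rot: [[0.966, -0.257, 0.002], [-0.257, -0.966, -0.001], [0.002, 0.0, -1.0]]
ft_force: [0.0, 0.1, -2.7]
grip_width: 33.2
grasp_force: 50.5
shift [-0.0015 -0.0018  0.0019] turn [ 0.0001 -0.0031  0.0028]
tcp [ 514.6 -336.3   88.7] j [  7.  39.  31. 107. -29.  41. -50.] f [ 0.   0.1 -2.7] tau [ 0.06 -0.01  0.02] t 11.125
```

```bash
python3 -m jog '[[[0,0,0],[0,0,0.0015],20],[[0,0,0],[0,0,0.0015],20],[[0,0,0],[0,0,0],20],[[0,0,0],[0,0,0],20],[[0,0,0],[0,0,0],45],[[0,0,0],[0,0,0],60],[[0,0,0],[0,0,0],85],[[0,0,0],[0,0,0],85],[[0,0,0],[0,0,-0.05],85],[[0,0,0],[0,0,-0.07],85],[[0,0,0],[0,0,-0.09],85],[[0,0,0],[0,0,-0.04],85],[[0,0,0],[0,0,0],85],[[0,0,0],[0,0,0],85]]'; python3 w.py w3
python3 - <<'E'
from h import *
m,p,d=load("w3");H,S,V=hsv(p);W=win(p,205,300,100,260)
y=(H>20)&(H<35)&(S>170)&(V>60)&W
print("scanner",rect(P(m,y,47)))
E
python3 to.py 450 -123 235 82
```

```text
t: 12.88
tcp_pos: [513.7, -335.4, 235.2]
eef_rot: [[0.967, -0.256, -0.0], [-0.256, -0.967, 0.001], [-0.0, -0.001, -1.0]]
ft_force: [0.2, -0.4, -0.4]
grip_width: 84.9
grasp_force: 0.0
tcp [ 513.7 -335.4  235.2] yawx -14.86 z [-0.     0.001 -1.   ] t 12.875
scanner ('c', array([ 515.7, -335.9]), 's', array([ 33.2, 104.1]), 'long axis', -14.9)
shift [-1.932e-01 -3.149e-01  3.000e-04] turn [-2.1000e-03  1.0000e-04 -2.1524e+00]
tcp [ 513.6 -335.3  234.9] j [  2.  29.  38. 102. -21.  56. -56.] f [-0.3  0.4 -0.3] tau [-0.05 -0.05 -0.03] t 12.925
```

The scanner is back on the pad at (514,-335), turned -15°, and released. Next is the cap. I'll turn the tool a half turn so the last joint has room for the clockwise twist at the port.

```bash
python3 -m jog '[[[0,0,0],[-0.0242,-0.0394,0],85],[[0,0,0],[-0.0242,-0.0394,0],85],[[0,0,0],[-0.0242,-0.0394,0],85],[[0,0,0],[-0.0242,-0.0394,0],85],[[0,0,0],[-0.0242,-0.0394,0],85],[[0,0,0],[-0.0242,-0.0394,0],85],[[0,0,0],[-0.0242,-0.0394,0],85],[[0,0,0],[-0.0242,-0.0394,0],85]]' && python3 -m jog '[[[0,0,-0.231],[0,0,0],85],[[0,0,-0.231],[0,0,0],85],[[0,0,-0.231],[0,0,0],85],[[0,0,-0.231],[0,0,0],85],[[0,0,-0.231],[0,0,0],85],[[0,0,-0.231],[0,0,0],85],[[0,0,-0.231],[0,0,0],85],[[0,0,-0.231],[0,0,0],85],[[0,0,-0.231],[0,0,0],85],[[0,0,-0.231],[0,0,0],85],[[0,0,-0.231],[0,0,0],85],[[0,0,-0.231],[0,0,0],85],[[0,0,-0.231],[0,0,0],85],[[0,0,-0.231],[0,0,0],85],[[0,0,-0.231],[0,0,0],85],[[0,0,-0.231],[0,0,0],85],[[0,0,-0.231],[0,0,0],85],[[0,0,-0.231],[0,0,0],85],[[0,0,0],[0,0,0],85],[[0,0,0],[0,0,0],85]]'; python3 w.py w4;python3 to.py 450 -123 235 172
```

```text
t: 13.92
tcp_pos: [449.5, -122.3, 235.0]
eef_rot: [[0.967, -0.257, -0.001], [-0.257, -0.967, -0.0], [-0.001, 0.001, -1.0]]
ft_force: [-0.8, 0.4, -0.7]
grip_width: 84.9
grasp_force: 0.0
t: 16.42
tcp_pos: [450.1, -123.4, 235.6]
eef_rot: [[-0.99, 0.138, 0.0], [0.138, 0.99, -0.0], [-0.0, -0.0, -1.0]]
ft_force: [-0.1, 0.5, -0.1]
grip_width: 85.0
grasp_force: 0.0
tcp [ 450.1 -123.4  235.6] yawx 172.09 z [ 0. -0. -1.] t 16.425
shift [0.0004 0.0006 0.0012] turn [-0.0001  0.0006  0.0026]
tcp [ 450.2 -123.4  235.7] j [  3.  12.   8. 120.  -2.  48.  95.] f [0.  0.6 0.3] tau [-0.01 -0.   -0.04] t 16.475
```

View pics/w4.png

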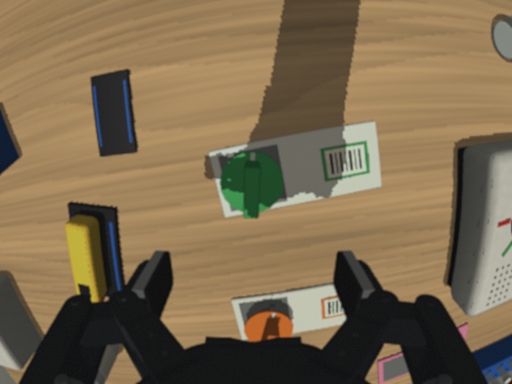

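The green cap is below, centred near (251,182), with its bar almost vertical in the picture, i.e. along tool x. I'll fit the bar top and flange using depth.

```bash
cat > bar.py <<'E'
from h import *
import sys
def cloud(n,u0,u1,v0,v1):
    m,p,d=load(n);H,S,V=hsv(p);g=(H>45)&(H<85)&(S>90)&win(p,u0,u1,v0,v1)&(d>0)
    v,u=np.nonzero(g);o=[]
    for a,b in zip(u,v):
        e,r=px2ray(m,a,b,True);f=m["attitude"].T@r;o.append(e+r*d[b,a]/-f[2])
    return np.array(o)
if __name__=="__main__":
    n,*w=sys.argv[1:];Q=cloud(n,*map(int,w))
    print("z pct",np.percentile(Q[:,2],[2,20,50,80,98]).round(1))
    t=Q[:,2].max();zt=np.percentile(Q[:,2],97);T=Q[Q[:,2]>zt-5];print("bar top",len(T),zt.round(1),rect(T))
    F=Q[Q[:,2]<zt-28];print("flange",len(F),rect(F),cv2.minEnclosingCircle(F[:,:2].astype(np.float32)))
E
python3 bar.py w4 205 300 140 230
```

```text
z pct [28.3 29.2 30.  63.  64.5]
bar top 812 64.4 ('c', array([ 446.1, -124. ]), 's', array([14., 45.]), 'long axis', -9.9)
flange 2105 ('c', array([ 446.1, -123.5]), 's', array([58.8, 59.5]), 'long axis', -6.7) ((446.29669189453125, -123.35801696777344), 30.805988311767578)
```

```bash
python3 to.py 446.2 -123.7 108 170.1; python3 -m jog '[[[0,0,0.044],[0.0066,-0.001,0.05],50],[[0,0,0],[0,0,0.06],50],[[0,0,0],[0,0,0.05],50],[[0,0,0],[0,0,0.035],50],[[0,0,0],[0,0,0.017],50],[[0,0,0],[0,0,0],50]]'; python3 to.py 446.2 -123.7 108 170.1
```

```text
shift [ 0.0066 -0.0014  0.2129] turn [-0.      0.0006  0.0449]
tcp [ 450.2 -123.4  235.7] j [  3.  12.   8. 120.  -2.  48.  95.] f [0.  0.6 0.3] tau [-0.01 -0.   -0.04] t 16.475
t: 17.23
tcp_pos: [446.5, -123.4, 108.7]
eef_rot: [[-0.986, 0.17, 0.0], [0.17, 0.986, -0.0], [-0.0, -0.0, -1.0]]
ft_force: [-0.5, -0.8, 1.1]
grip_width: 49.9
grasp_force: 0.0
shift [ 0.0004 -0.0005  0.0011] turn [-0.0001  0.0005  0.003 ]
tcp [ 446.5 -123.4  108.7] j [  5.  24.   6. 126.  -5.  30.  96.] f [-0.5 -0.8  1.1] tau [0.04 0.04 0.  ] t 17.225
```

```bash
python3 -m jog '[[[0,0,0],[0,0,0],5],[[0,0,0],[0,0,0],5],[[0,0,0],[0,0,0],5],[[0,0,0],[0,0,0],5],[[0,0,0],[0,0,0],5],[[0,0,0],[0,0,-0.03],5],[[0,0,0],[0,0,-0.06],5],[[0,0,0],[0,0,-0.07],5],[[0,0,0],[0,0,-0.06],5],[[0,0,0],[0,0,0],5],[[0,0,0],[0,0,0],5]]' 70; python3 to.py 508 202 243 180; python3 w.py w5; python3 bar.py w5 150 360 100 300
```

```text
t: 18.6
tcp_pos: [445.6, -123.2, 240.3]
eef_rot: [[-0.986, 0.169, -0.0], [0.169, 0.986, 0.0], [0.0, 0.0, -1.0]]
ft_force: [-0.3, -0.4, -0.3]
grip_width: 12.4
grasp_force: 68.9
shift [-0.0108  0.5518 -0.0045] turn [ 1.000e-04 -1.000e-04 -2.163e-01]
tcp [ 445.6 -123.2  240.3] j [  3.  11.   9. 120.  -2.  49.  93.] f [-0.3 -0.4 -0.3] tau [ 0.03 -0.    0.  ] t 18.6
tcp [ 445.6 -123.2  240.3] yawx 170.27 z [-0.  0. -1.] t 18.6
z pct [  6.5 159.8 160.8 193.7 195. ]
bar top 1910 194.8 ('c', array([ 439.3, -121.8]), 's', array([32.7, 30.9]), 'long axis', 31.3)
flange 3629 ('c', array([441.6, -78.9]), 's', array([146.8,  47.3]), 'long axis', 85.3) ((438.3709716796875, -77.89253234863281), 75.39252471923828)
```

View pics/w5.png

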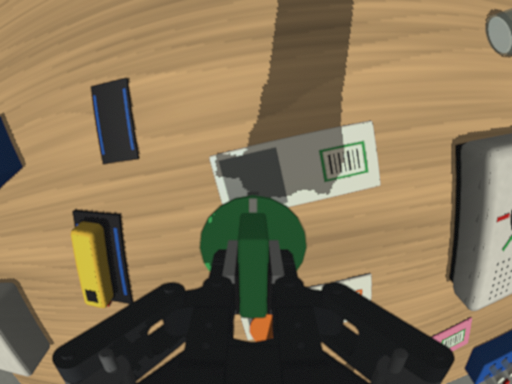

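The cap is held by its bar, with the flange centred at about (253,240) in the picture. Next I move close to the port and measure it from there.

```bash
python3 -m jog '[[[0,0,0],[-0.006,0.0667,-0.002],5],[[0,0,0],[-0.006,0.0667,-0.002],5],[[0,0,0],[-0.006,0.0667,-0.002],5],[[0,0,0],[-0.006,0.0667,-0.002],5],[[0,0,0],[-0.006,0.0667,-0.002],5],[[0,0,0],[-0.006,0.0667,-0.002],5],[[0,0,-0.1],[0,0,0],5],[[0,0,-0.1],[0,0,0],5],[[0,0,0],[0,0,0],5],[[0,0,0],[0,0,0],5]]'; python3 to.py 508 202 243 180; python3 w.py w6
```

```text
t: 19.9
tcp_pos: [507.9, 109.3, 247.3]
eef_rot: [[-1.0, 0.014, -0.0], [0.014, 1.0, -0.001], [0.0, -0.001, -1.0]]
ft_force: [-0.9, -0.2, -2.1]
grip_width: 12.8
grasp_force: 68.9
shift [0.0021 0.1545 0.0071] turn [-0.0009 -0.0004 -0.0182]
tcp [507.9 109.3 247.3] j [-16.  16.  -1. 112.   0.  52.  72.] f [-0.9 -0.2 -2.1] tau [ 0.03 -0.03  0.02] t 19.9
tcp [507.9 109.3 247.3] yawx 179.18 z [-0.    -0.001 -1.   ] t 19.9
```

View pics/w6.png

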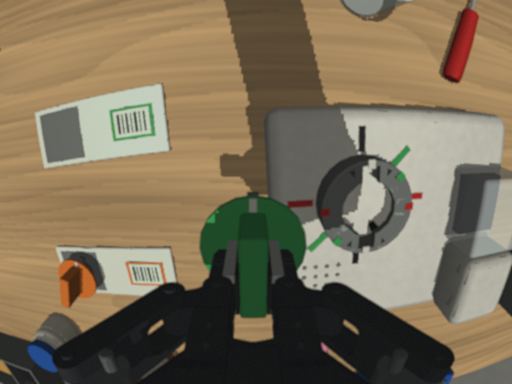

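The port collar is at about (365,203), and the black entry marks are at (362,138) and (356,258). I'll measure both.

Run:
```python
from h import *
m,p,d=load("w6");H,S,V=hsv(p)
w=win(p,312,420,145,260)&(d>0);v,u=np.nonzero(w)
Q=[]
for a,b in zip(u,v):
    e,r=px2ray(m,a,b,True);f=m["attitude"].T@r;Q.append(e+r*d[b,a]/-f[2])
Q=np.array(Q);k=(Q[:,2]>100)&(Q[:,2]<108);C=Q[k]
print("collar z",np.median(C[:,2]),len(C),cv2.minEnclosingCircle(C[:,:2].astype(np.float32)))
# robust: circle fit to outer boundary by angle
c=C[:,:2].mean(0)
from scipy.optimize import least_squares
for _ in range(3):
    a=np.arctan2(*(C[:,:2]-c).T[::-1]);r=np.hypot(*(C[:,:2]-c).T)
    bi=((a+np.pi)/(2*np.pi)*72).astype(int)%72
    o=np.array([C[bi==i][np.argmax(r[bi==i])][:2] for i in range(72) if (bi==i).any()])
    s=least_squares(lambda q:np.hypot(*(o-q[:2]).T)-q[2],[*c,41],loss="soft_l1");c=s.x[:2]
print("circle",s.x.round(2))
# inner radius profile -> notches
n=C[np.hypot(*(C[:,:2]-c).T)<40];a=np.degrees(np.arctan2(*(n[:,:2]-c).T[::-1]));r=np.hypot(*(n[:,:2]-c).T)
print([(i,round(r[(a>=i)&(a<i+8)].min(),0) if ((a>=i)&(a<i+8)).any() else None) for i in range(-180,180,8)])
def com(mask,z): return P(m,mask,z)[:,:2].mean(0)
# the black marks are flat on the housing (z 80)
b=(V<60)
A=com(b&win(p,356,369,124,150),80);B=com(b&win(p,350,362,252,266),80)
D=A-B;print("entry",A,B,"yaw",np.degrees(np.arctan2(D[1],D[0])))
red=((H<8)|(H>172))&(S>120)
A=com(red&win(p,285,314,195,212),80);B=com(red&win(p,411,430,188,204),80);D=B-A
print("red",A,B,"yaw",np.degrees(np.arctan2(D[1],D[0]))-90)
hw=(S<50)&(V>60)&win(p,262,520,95,320)
```

```text
collar z 102.61125370647827 4148 ((509.83966064453125, 203.7018585205078), 41.35137176513672)
circle [509.67 203.5   40.64]
[(-180, np.float64(34.0)), (-172, np.float64(34.0)), (-164, np.float64(23.0)), (-156, np.float64(24.0)), (-148, np.float64(23.0)), (-140, np.float64(23.0)), (-132, np.float64(23.0)), (-124, np.float64(23.0)), (-116, np.float64(23.0)), (-108, np.float64(23.0)), (-100, np.float64(24.0)), (-92, np.float64(23.0)), (-84, np.float64(24.0)), (-76, np.float64(24.0)), (-68, np.float64(23.0)), (-60, np.float64(23.0)), (-52, np.float64(23.0)), (-44, np.float64(23.0)), (-36, np.float64(23.0)), (-28, np.float64(23.0)), (-20, np.float64(24.0)), (-12, np.float64(29.0)), (-4, np.float64(34.0)), (4, np.float64(34.0)), (12, np.float64(25.0)), (20, np.float64(22.0)), (28, np.float64(23.0)), (36, np.float64(23.0)), (44, np.float64(23.0)), (52, np.float64(23.0)), (60, np.float64(23.0)), (68, np.float64(23.0)), (76, np.float64(23.0)), (84, np.float64(23.0)), (92, np.float64(23.0)), (100, np.float64(23.0)), (108, np.float64(22.0)), (116, np.float64(23.0)), (124, np.float64(23.0)), (132, np.float64(23.0)), (140, np.float64(23.0)), (148, np.float64(23.0)), (156, np.float64(23.0)), (164, np.float64(24.0)), (172, np.float64(34.0))]
entry [455.60396802 200.72804036] [567.78803822 206.32313952] yaw -177.1447803693257
red [512.32264149 149.23761845] [506.77141218 261.76535515] yaw 2.824231416208221
```

```bash
python3 -m jog '[[[0,0,-0.08],[-0.001,0.05,0],5],[[0,0,0],[-0.001,0.05,0],5],[[0,0,0],[-0.001,0.05,0],5],[[0,0,0],[0,0,0.02],5],[[0,0,0],[0,0,0.02],5],[[0,0,0],[0,0,0],5],[[0,0,0],[0,0,0],5]]'; python3 to.py 509.8 203.5 205.7 182.8
```

```text
t: 20.82
tcp_pos: [507.8, 198.7, 224.2]
eef_rot: [[-0.999, -0.049, 0.001], [-0.049, 0.999, -0.0], [-0.001, -0.001, -1.0]]
ft_force: [0.2, 0.4, -0.7]
grip_width: 13.0
grasp_force: 69.0
shift [-0.0037  0.0078  0.0309] turn [-0.0007  0.0018 -0.0004]
tcp [507.8 198.7 224.2] j [-23.  20.  -4. 110.   2.  50.  65.] f [ 0.2  0.4 -0.7] tau [ 0.02 -0.04 -0.  ] t 20.825
```

```bash
python3 -m jog '[[[0,0,0],[-0.0037,0.0078,0],5],[[0,0,0],[0,0,0.015],5],[[0,0,0],[0,0,0.01],5],[[0,0,0],[0,0,0],5],[[0,0,0],[0,0,0],5]]'; python3 to.py 509.8 203.5 185.7 182.8
```

```text
t: 21.45
tcp_pos: [509.5, 204.2, 209.2]
eef_rot: [[-0.999, -0.05, 0.001], [-0.05, 0.999, -0.0], [-0.001, -0.0, -1.0]]
ft_force: [-0.1, -0.4, -1.2]
grip_width: 12.6
grasp_force: 68.9
shift [-0.0003 -0.0012  0.0391] turn [-0.0005  0.0017  0.0013]
tcp [509.5 204.2 209.2] j [-23.  21.  -4. 111.   2.  48.  65.] f [-0.1 -0.4 -1.2] tau [ 0.01  0.   -0.02] t 21.45
```

Aligned. I lower slowly and watch the force.

```bash
python3 -m jog '[[[0,0,0],[0,-0.001,0.005],5],[[0,0,0],[0,0,0.005],5],[[0,0,0],[0,0,0.005],5],[[0,0,0],[0,0,0],5]]'; python3 -m jog '[[[0,0,0],[0,0,0.005],5],[[0,0,0],[0,0,0.005],5],[[0,0,0],[0,0,0],5]]'; python3 to.py 509.8 203.5 185.7 182.8
```

```text
t: 21.95
tcp_pos: [509.4, 203.6, 199.9]
eef_rot: [[-0.999, -0.05, 0.001], [-0.05, 0.999, -0.001], [-0.001, -0.001, -1.0]]
ft_force: [0.9, -0.3, -1.8]
grip_width: 13.0
grasp_force: 68.9
t: 22.32
tcp_pos: [509.4, 203.6, 193.9]
eef_rot: [[-0.999, -0.05, 0.001], [-0.05, 0.999, -0.001], [-0.001, -0.001, -1.0]]
ft_force: [-0.3, -0.2, -1.4]
grip_width: 12.7
grasp_force: 68.9
shift [-0.0006 -0.0002  0.0137] turn [-0.0007  0.001   0.0014]
tcp [509.4 203.6 193.9] j [-23.  22.  -4. 111.   2.  46.  65.] f [-0.3 -0.2 -1.4] tau [-0.02 -0.07  0.06] t 22.325
```

```bash
for i in 1; do python3 -m jog '[[[0,0,0],[0,0,0.005],5],[[0,0,0],[0,0,0.004],5],[[0,0,0],[0,0,0],5]]'; done; python3 -m jog '[[[0,0,0],[0,0,0.0025],5],[[0,0,0],[0,0,0],5],[[0,0,0],[0,0,0],5]]'; python3 to.py 509.8 203.5 185.7 182.8
```

```text
t: 22.7
tcp_pos: [509.4, 203.6, 188.6]
eef_rot: [[-0.999, -0.05, 0.001], [-0.05, 0.999, -0.0], [-0.001, -0.001, -1.0]]
ft_force: [0.1, 0.4, -1.7]
grip_width: 12.6
grasp_force: 68.9
t: 23.08
tcp_pos: [509.7, 203.7, 187.9]
eef_rot: [[-0.999, -0.05, 0.002], [-0.05, 0.999, -0.0], [-0.002, -0.0, -1.0]]
ft_force: [-1.6, -1.1, 5.4]
grip_width: 13.1
grasp_force: 69.8
shift [-0.0002 -0.0004  0.0036] turn [-0.0002  0.0024  0.0013]
tcp [509.7 203.7 187.9] j [-23.  23.  -4. 112.   2.  45.  65.] f [-1.6 -1.1  5.4] tau [-0.13  0.42  0.11] t 23.075
```

```bash
python3 -m jog '[[[0,0,0],[0,0,0.0025],5],[[0,0,0],[0,0,0],5],[[0,0,0],[0,0,0],5]]'; python3 w.py w7;  python3 to.py 509.8 203.5 185.7 182.8
python3 - <<'E'
from h import *
m,p,d=load("w7");H,S,V=hsv(p);g=(H>45)&(H<85)&(S>90)&win(p,180,330,180,300)&(d>0)
v,u=np.nonzero(g);z=[];
for a,b in zip(u,v):
    e,r=px2ray(m,a,b,True);f=m["attitude"].T@r;z.append((e+r*d[b,a]/-f[2])[2])
z=np.array(z);print("flange top",np.median(z[(z>95)&(z<125)]),np.percentile(z,[10,50,90]))
E
```

```text
t: 23.45
tcp_pos: [509.7, 203.7, 187.8]
eef_rot: [[-0.999, -0.05, 0.002], [-0.05, 0.999, -0.0], [-0.002, -0.0, -1.0]]
ft_force: [-6.4, -2.4, 15.7]
grip_width: 12.5
grasp_force: 71.2
tcp [509.7 203.7 187.8] yawx -177.15 z [ 0.002 -0.    -1.   ] t 23.45
shift [-0.0002 -0.0003  0.0035] turn [-0.0002  0.0025  0.001 ]
tcp [509.7 203.7 187.8] j [-23.  23.  -4. 112.   2.  45.  65.] f [-4.7 -2.4 15.3] tau [-0.38  1.17  0.07] t 23.5
flange top 107.64762000798106 [106.84383322 108.1907621  141.76988465]
```

View pics/w7.png

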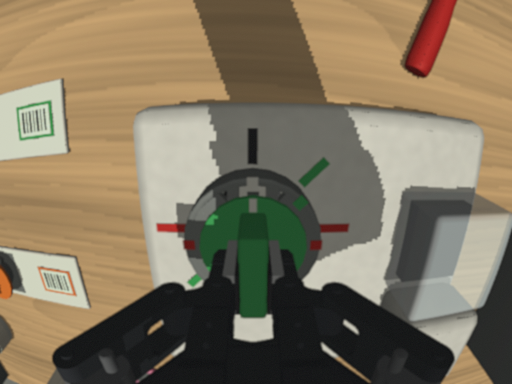

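The flange top is 5 mm above the collar face, so the cap is flush. The bar points to the black entry mark at (253,145). Next I turn clockwise in gentle steps.

```bash
python3 -m jog '[[[0,0,0.06],[0,0,-0.001],5],[[0,0,0.08],[0,0,0],5],[[0,0,0.08],[0,0,0],5],[[0,0,0.08],[0,0,0],5],[[0,0,0.08],[0,0,0],5],[[0,0,0.08],[0,0,0],5],[[0,0,0.08],[0,0,0],5],[[0,0,0.08],[0,0,0],5],[[0,0,0],[0,0,0],5],[[0,0,0],[0,0,0],5]]' 90;python3 to.py 509.8 203.5 185.7 137.8
```

```text
t: 24.75
tcp_pos: [510.1, 204.0, 187.8]
eef_rot: [[-0.906, 0.423, 0.003], [0.423, 0.906, 0.001], [-0.003, 0.002, -1.0]]
ft_force: [-3.3, -1.8, 9.6]
grip_width: 12.4
grasp_force: 88.0
shift [ 0.0001 -0.001   0.0036] turn [0.0029 0.0029 0.3814]
tcp [510.1 204.  187.8] j [-29.  23.   3. 112.  -2.  45.  40.] f [-3.3 -1.8  9.6] tau [-0.15  0.53 -0.03] t 24.75
```

```bash
python3 -m jog '[[[0,0,0.08],[0,0,0],5],[[0,0,0.08],[0,0,0],5],[[0,0,0.08],[0,0,0],5],[[0,0,0.08],[0,0,0],5],[[0,0,0.06],[0,0,0],5],[[0,0,0],[0,0,0],5],[[0,0,0],[0,0,0],5],[[0,0,0],[0,0,0],5]]';python3 to.py 509.8 203.5 185.7 137.8; python3 w.py w8
```

```text
t: 25.75
tcp_pos: [510.0, 203.6, 187.9]
eef_rot: [[-0.742, 0.671, 0.003], [0.671, 0.742, 0.0], [-0.002, 0.002, -1.0]]
ft_force: [-4.0, -2.6, 10.9]
grip_width: 12.6
grasp_force: 88.2
shift [ 0.0001 -0.0004  0.0036] turn [0.0024 0.0024 0.0016]
tcp [510.  203.6 187.9] j [-32.  23.   7. 112.  -4.  45.  25.] f [-4.  -2.6 10.9] tau [-0.38  0.64  0.05] t 25.75
tcp [510.  203.6 187.9] yawx 137.87 z [ 0.003  0.    -1.   ] t 25.75
```

View pics/w8.png

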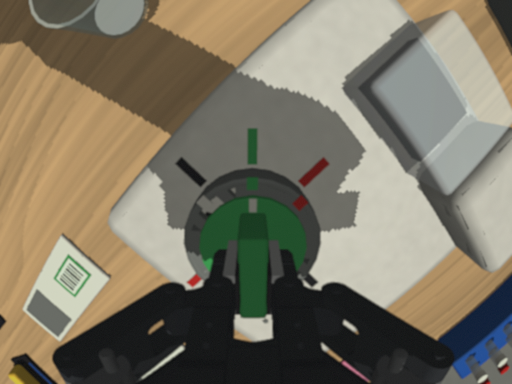

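The bar and the flange's white line (253,207) now point straight at the green vent mark (252,147). The cap is flush, gripped at 88 N and still. Before handing in, I check for scanner displacement with the top camera.

Run:
```python
from h import *
m=camera_model("top");p,d=capture("top");p=p[:,:,::-1].copy();H,S,V=hsv(p)
y=(H>20)&(H<35)&(S>150)&(V>120)&win(p,335,372,180,235);v,u=np.nonzero(y)
print("scanner",rect(np.array([onplane(m,a,b,47) for a,b in zip(u,v)])))
q=cv2.imread("pics/top0.png");df=np.abs(p.astype(int)-q).max(2)>60;df[:, :]&=True
for n,w in dict(orange=(262,300,150,182),can=(360,392,132,165),jar=(300,330,105,140),box=(380,440,240,285)).items(): print(n,(df&win(p,*w)).sum())
print(workorder.sign_off())
```

```text
scanner ('c', array([ 513. , -334.9]), 's', array([ 33.7, 109.5]), 'long axis', -14.7)
orange 0
can 0
jar 0
box 0
the job is handed in; nothing more can be done
None
```

I handed the job in at about 26 s: the scanner was held over the green label and is back on its pad, released, and the green cap sits flush in the port, turned about 45° to the green vent mark and still gripped; no pass/fail result came back.

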